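# Bolt the sewing chest shut

## Robot

A 6-joint arm with a two-finger parallel gripper is mounted at the origin on the work surface. World frame = base frame: x ahead of the robot, y to its left, z up, the work surface at z = 0. Lengths are in m, angles in degrees, forces in N, time in s.
With the tool pointing down it reaches from about 0.4 to 0.925 m from the base axis. Payload 3.4 kg.
Tool frame: the origin (TCP) lies midway between the tips of the shut fingers; the grasp point (between the pads) lies 19 mm behind it (robot.grip_point_offset is the distance from the TCP to the grasp point, in m); x points along the fingers, y is the direction in which the jaws open and shut, and the axes are right-handed (so a half turn about x gives the same grasp; the last joint's range is limited). The gripper opens to 85 mm and grips with 20 to 120 N. Pads are 22 mm wide; open, the fingers measure 114 mm over their backs; the gripper's body (76 mm by 85 mm) begins 54 mm behind the grasp point. The pads swing forward as they close: fully open they stand 13 mm farther back than shut.
Start: joints at [61.278, 17.578, 86.31, -0, 76.112, -4.211], TCP at [0.239, 0.523, 0.231] pointing down, gripper open.
Joint ranges: [-179.03, 179.03], [-60, 130.46], [8.19, 133.38], [-81.62, 261.62], [5.75, 156.47], [-153.77, 153.77]. Speed limits (degrees/s): [147.25, 147.25, 180, 180, 180, 180].

## Interface

Orientations are given as [roll, pitch, yaw] about the fixed x, y, z axes, in that order (R = Rz(yaw) Ry(pitch) Rx(roll)).
In Python, from cell import robot gives the robot as it stands. The module is installed in compiled form; this text tells all that it offers.
- The arm moves only by the shell command python3 -m crank 'ROWS' [FORCE]. ROWS is JSON, a list that holds one entry, the list of rows, each a list of 5 numbers: the shift along the tool's x, y, z in mm, then the turn about the tool's x in degrees, then the opening, from 0 (shut) to 1 (fully open). In form: [[[tx, ty, tz, twist, claw], ...]]. A call has 1 to 12 rows; each row is the pose to reach, as a shift and turn from the pose commanded when the call began, along the tool's axes at that moment; what a row does not reach only later rows make up. A row lasts 1/8 s, in which the tool goes at most 62.5 mm and 10.7 degrees, less where a joint would pass 70% of its speed; a pose out of reach is approached as far as the arm can. A call with a gripper value outside its range is refused whole. The fingers move at their own pace and stop on an object; FORCE is the grip in N (left out, the last holds). Time passes only in rows, so rows that repeat a pose let the fingers close. It gives the time, the measured TCP pose, the force and the opening at its end, in the units of the state.
- robot.state(): the state, without advancing time (a new reading comes with each control period).
- robot.get_image(name): name is "scene" or "top" or "wrist"; returns a dict with "frame" (420x560x3 uint8, blue, green, red), "intrinsics" (3x3 intrinsics, pixels), "R" (3x3) and "t" (3): a world point X has camera coordinates R X + t; the wrist camera has in their place "T_tool_cam" (4x4, takes a point from camera to tool coordinates, whose origin is the TCP and whose axes are the tool frame's). Camera axes: x right, y down, z forward; pixel columns grow to the right and rows downward; lengths in m; the calibration is good to about 2 mm. The wrist camera is an equidistant fisheye: a pixel r from the principal point sees the ray r / f radians off the axis. A picture is of the moment at which its call begins: read the wrist's pose just before it. There is no depth.
- robot.sign_off(): hands the job in, once; it reports no verdict.
The state is a dict: "t": time; "q": joint angles; "qd": joint speeds; "tau": joint torques, N m; "tcp_pos": TCP position; "tool_rot": TCP orientation; "wrist_force": force on the tool from outside, world axes, zero at the start; "moment": the same for the moment, N m; "grip_width": finger opening in m.
Only numpy, scipy, OpenCV 4.12 (cv2) and the standard library are available. Lean on these libraries where they do the work, as an engineer would, in place of code of your own. Each camera call takes 0.05 s, during which the arm holds its last target.

## Task

Get the tin sewing chest ready to be carried: fold its propped lid right down shut, then slide the bolt on the lid across into its keeper until you feel its end meet the solid bottom of the keeper, keeping it pressed there for about half a second before you let go. Use a light hand, the bolt's end must never be driven against anything with more than 15 N, and leave the other things on the shelf where they are.

Things in the scene. Friction and masses are not known exactly. Their poses are not given: they have to be found in the camera images.
- chest: Tin sewing chest, fixed to the 12 mm thick amber glass shelf: open-topped box 150 (x) x 240 (y) x 85 (z) mm. Origin: centre of its underside; x points to its back (the hinge side, away from the robot), y to its left (towards the keeper), z up. Hinge line of the lid: along y at x = +75, z = +85 mm.
- lid (a joint): Angle of the flat lid: 0 = fully shut, positive = opened; starts propped at about 0.75 to 1.15 rad. 154 x 240 mm, 12 mm thick; when shut its top face is at z = 97 mm in the chest's frame. A stiff stay (0.35 N m of friction, more than the lid's weight) keeps it wherever it is left, so it must be pushed all the way down, 2 to 4 N near its free edge, until it stops hard on the rim.
- lid_face (a point): Point on the lid's bare outer (top) face where it can be pushed shut: 118 mm from the hinge line (the free edge is at 152 mm), 65 mm right of the chest's middle (y = -65 mm). z is the face's outward normal, x points to the hinge. If the lid is left standing more than 1.5 mm high at the bolt, the bolt's end strikes the keeper's mouth.
- bolt_post (a point): Upright steel post that moves the bolt: round, 13 mm wide, its top 40 mm above the lid's top face, near the free edge; this point is on its axis, 29 mm above the face. Axes are the lid's (y along the travel to the keeper, z out of the face). Shut, it is at x = -55, y = -5 to +10 mm of the chest at the start. Fingertips kept 17 mm above the face clear the rod (top 11.5 mm) and its staples (14.5 mm).
- bolt_end: Free end of the bolt's round steel rod, 9 mm in diameter, axis 7 mm above the lid's face; origin at the centre of its end face, 110 mm ahead of the post; y points along the rod towards the keeper. The bolt slides along the chest's +y with about 2.5 N of friction and stays where it is left.
- keeper: Keeper: steel socket fixed at the chest's left side, 19 x 47 x 19 mm, top 17 mm above the shut lid's face, with a 13 mm square hole. Origin: centre of its mouth; y points into the hole. The hole's solid bottom cannot be seen; it lies 14 to 36 mm behind the mouth, differing from start to start, and can only be felt: once the bolt's end rests on it the resistance climbs steeply.
- brass_thimble: dented brass thimble, 21 mm wide, 25 mm tall, standing on the glass shelf in front of the chest; origin at its underside; a bystander
- glass_thimble: violet pressed-glass thimble, 24 mm wide, 29 mm tall, in front of the chest; origin at its underside; a bystander
- thread_spool: wooden thread spool, 28 mm wide, 35 mm tall, in front of the chest; origin at its underside; a bystander
- darning_mushroom: wooden darning mushroom standing on its stem, cap 72 mm wide, 90 mm tall, right of the chest; origin at its underside; a bystander
- teacup: porcelain doll's teacup, 60 mm wide, 38 mm tall, right of the chest; origin at its underside; a bystander
- tape_tin: round steel tape-measure tin, 52 mm wide, 23 mm tall, left of the chest; origin at its underside; a bystander

How it is judged:
By the outcome, as a careful person would: the job done as asked, in the order asked, and still so for the second after the job is handed in, with the robot touching nothing.
It also fails if it takes over 58 s, if anything falls off the work surface, if the arm or the gripper's body presses on something with over 40 N, if the wrist force passes 120 N, or if a joint passes its speed limit or range.

## Working session

There is one attempt and no reset: what is moved stays moved. The work goes in short steps, Python scripts to look and compute and a shell command to move; the robot and the scene stay as the last step left them, time stands still between calls to the robot, and variables do not carry over. Pictures are saved under pics/ and viewed, and the job is handed in when it is done.

```bash
mkdir -p pics; python3 - <<'E'
from cell import robot
import cv2
s=robot.state(); print(s)
for n in ["scene","top","wrist"]:
    d=robot.get_image(n); cv2.imwrite(f"pics/{n}0.png",d["frame"])
    print(n,d["intrinsics"],d.get("R"),d.get("t"),d.get("T_tool_cam"))
E
```

```text
{'t': 0.0, 'q': array([ 6.12765176e+01,  1.76219670e+01,  8.63816615e+01, -1.25860943e-03,
        7.61126756e+01, -4.21165421e+00]), 'qd': array([-0.04524849, -0.02150646,  0.04188405,  0.00571484, -0.04192857,
        0.08375555]), 'tau': array([ 1.63299042e-03, -4.57565832e+01, -2.51912141e+01, -8.13668476e-05,
        1.31507800e-02, -3.04590299e-05]), 'tcp_pos': array([0.23825795, 0.52255749, 0.23039866]), 'tool_rot': array([ -93.61006447,   89.88368955, -118.1215893 ]), 'wrist_force': array([ 0.32521307, -0.73297   , -0.66103875]), 'moment': array([ 0.02449564, -0.00530702,  0.0350861 ]), 'grip_width': 0.08561043157387509}
scene [[401.50498446   0.         274.49961887]
 [  0.         401.50498446 205.98821886]
 [  0.           0.           1.        ]] [[-0.98768083  0.15637815  0.00569583]
 [ 0.102126    0.67174953 -0.73370488]
 [-0.11856158 -0.72408455 -0.67944441]] [0.57212242 0.03951264 0.83957202] None
top [[461.16903269   0.         281.01664416]
 [  0.         461.16903269 212.9109999 ]
 [  0.           0.           1.        ]] [[-0.01976893 -0.99978146 -0.00679915]
 [-0.97209963  0.0208105  -0.23364337]
 [ 0.2337338   0.00199057 -0.97229859]] [0.00495551 0.56315742 0.86198491] None
wrist [[325.1922621    0.         278.1558452 ]
 [  0.         325.1922621  213.96828264]
 [  0.           0.           1.        ]] None None [[-7.39330635e-04 -2.67435060e-01  9.63575603e-01 -1.41372790e-01]
 [ 9.99999650e-01  1.79209833e-04  8.17016710e-04 -9.43883932e-05]
 [-3.91181136e-04  9.63575870e-01  2.67434834e-01 -6.62977097e-02]
 [ 0.00000000e+00  0.00000000e+00  0.00000000e+00  1.00000000e+00]]
```

View pics/scene0.png

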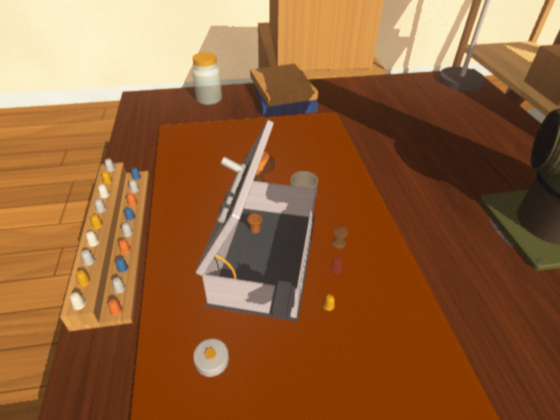

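View pics/top0.png

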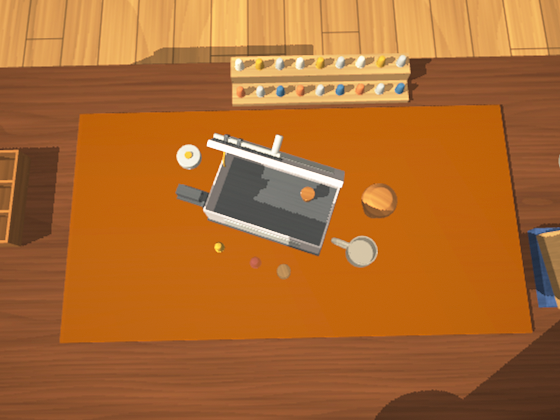

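View pics/wrist0.png

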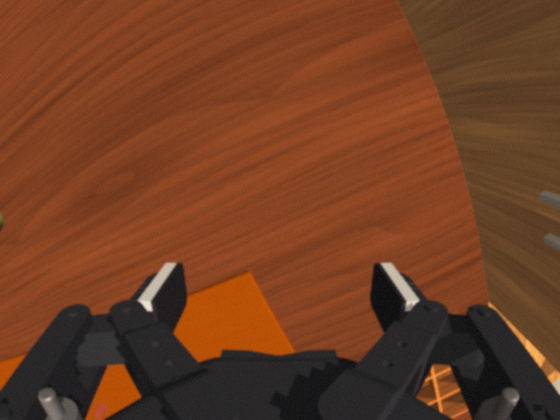

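```bash
python3 - <<'E'
import cv2
a=cv2.imread("pics/top0.png");b=cv2.imread("pics/scene0.png")
cv2.imwrite("pics/topc.png",cv2.resize(a[120:285,165:405],None,fx=3.3,fy=3.3,interpolation=cv2.INTER_CUBIC))
cv2.imwrite("pics/scc.png",cv2.resize(b[115:325,185:355],None,fx=2.8,fy=2.8,interpolation=cv2.INTER_CUBIC))
E
```

```text
(no output)
```

View pics/topc.png

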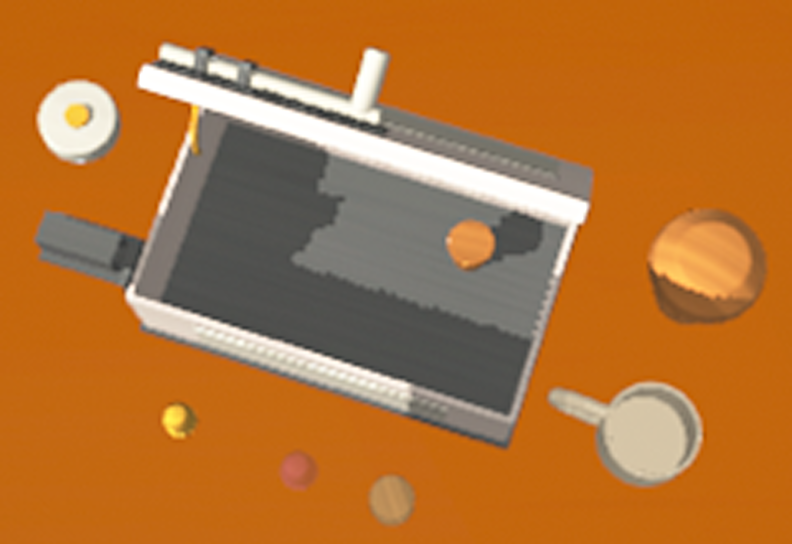

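View pics/scc.png

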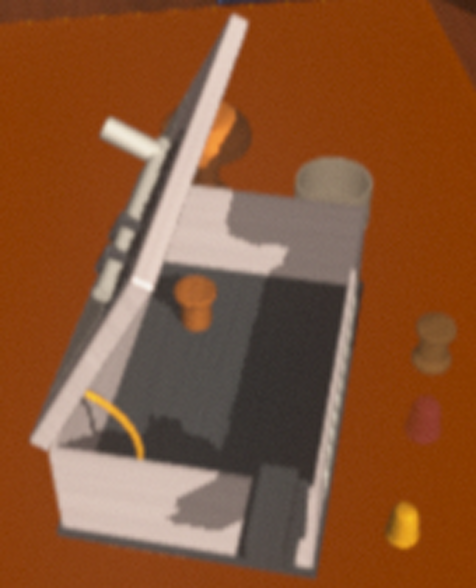

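```bash
cat > h.py <<'E'
import numpy as np
CAM={'top':(461.16903269,281.01664416,212.9109999,np.array([[-0.01976893,-0.99978146,-0.00679915],[-0.97209963,0.0208105,-0.23364337],[0.2337338,0.00199057,-0.97229859]]),np.array([0.00495551,0.56315742,0.86198491])),
'scene':(401.50498446,274.49961887,205.98821886,np.array([[-0.98768083,0.15637815,0.00569583],[0.102126,0.67174953,-0.73370488],[-0.11856158,-0.72408455,-0.67944441]]),np.array([0.57212242,0.03951264,0.83957202]))}
def proj(c,X):
    f,cx,cy,R,t=CAM[c]; p=R@X+t; return np.array([cx+f*p[0]/p[2],cy+f*p[1]/p[2]])
def lid(d,y,h,th): return np.array([.075-d*np.cos(th)+h*np.sin(th),y,.085+d*np.sin(th)+h*np.cos(th)])
def W(p,v): 
    c,s=np.cos(p[3]),np.sin(p[3]); return np.array([p[0]+c*v[0]-s*v[1],p[1]+s*v[0]+c*v[1],p[2]+v[2]])
def tri(ut,us):
    A=[];b=[]
    for c,u in (('top',ut),('scene',us)):
        f,cx,cy,R,t=CAM[c]
        for k,cc in ((0,cx),(1,cy)):
            r=(u[k]-cc)/f*R[2]-R[k]; A.append(r); b.append(t[k]-(u[k]-cc)/f*t[2])
    s=np.linalg.lstsq(np.array(A),np.array(b),rcond=None); return s[0],s[1]**.5*1000
E
python3 - <<'E'
from h import *
from scipy.optimize import least_squares
T=lambda x,y:('top',165+x/3.3,120+y/3.3)
S=lambda x,y:('scene',185+x/2.8,115+y/2.8)
C=lambda *v: (lambda th: np.array(v)/1000.)
L=lambda d,y,h:(lambda th: lid(d/1000,y/1000,h/1000,th))
obs=[(T(129,290),C(-75,120,85)),(T(513,417),C(-75,-120,85)),(T(509,447),C(-75,-120,0)),
(T(145,66),L(152,120,12)),(T(140,88),L(152,120,0)),(T(590,200),L(152,-120,12)),(T(584,222),L(152,-120,0)),
(S(135,278),L(152,120,12)),(S(152,292),L(152,120,0)),(S(230,15),L(152,-120,12)),(S(247,22),L(152,-120,0)),
(S(316,573),C(-75,120,0)),(S(370,205),C(-75,-120,85)),(S(62,533),C(75,120,0))]
def r(p,full=False):
    e=np.array([proj(o[0],W(p,g(p[4])))-o[1:] for o,g in obs]); return e if full else e.ravel()
f=least_squares(r,[.6,0,.012,.0,1.],loss='soft_l1'); print(f.x,np.degrees(f.x[3:])); print(r(f.x,True).round(1))
p=f.x
for n,v in (('face',lid(.118,-.065,.012,p[4])),('post',lid(.130,0,.041,p[4])),('keeper',np.array([-.055,.125,.104]))): print(n,W(p,v))
for n,v in (('posttip',lid(.130,0,.052,p[4])),('end',lid(.130,.11,.019,p[4])),('keeper',np.array([-.055,.125,.104]))):
  print(n,((proj('top',W(p,v))-[165,120])*3.3).round(), ((proj('scene',W(p,v))-[185,115])*2.8).round())
E
```

```text
[ 0.5982155   0.00601972  0.00776441 -0.33460387  1.10566876] [-19.17138941  63.35015345]
[[ 0.   1.7]
 [ 0.8  0.6]
 [-1.1 -1.9]
 [-0.  -0.3]
 [-0.2 -0.2]
 [ 0.3  0.4]
 [-0.1  0.5]
 [-1.1  0.1]
 [ 1.1 -0.8]
 [ 0.1 -0.8]
 [ 0.1  0.1]
 [-2.2  0.5]
 [-2.5  0.1]
 [ 0.9  0.6]]
face [ 0.6078487  -0.06614605  0.20361104]
post [ 0.64859215 -0.01149508  0.22734378]
keeper [0.58731516 0.14214901 0.11176441]
posttip [393.  54.] [107. 120.]
end [178.  55.] [107. 285.]
keeper [127. 254.] [279. 470.]
```

```bash
cat >> h.py <<'E'
from scipy.spatial.transform import Rotation as Ro
P=np.array([0.5982,0.0060,0.0078,-0.3346,1.1057])
def go(target,twist=0):
    from cell import robot
    s=robot.state(); R=Ro.from_euler('xyz',s['tool_rot'],degrees=True).as_matrix()
    return (R.T@(np.array(target)-s['tcp_pos'])*1000).round(1)
def inchest(w):
    d=np.array(w)-P[:3]; c,s=np.cos(P[3]),np.sin(P[3]); return np.array([c*d[0]+s*d[1],-s*d[0]+c*d[1],d[2]])*1000
E
python3 - <<'E'
from h import *
from cell import robot
s=robot.state(); R=Ro.from_euler('xyz',s['tool_rot'],degrees=True).as_matrix(); print(R.round(3))
for i in (1,2): print(np.degrees(np.arctan2(R[1,i],R[0,i])))
for th in (1.1057,):
  c=lid(.118,-.065,.012,th); v=c+[.011+.03,0,.03+.0]; print(W(P,v),go(W(P,v)))
  v[2]=.33; print(W(P,v),go(W(P,v)))
E
```

```text
[[-0.001  0.415  0.91 ]
 [-0.001  0.91  -0.415]
 [-1.    -0.002 -0.   ]]
65.48537798135148
-24.51463292953356
[ 0.64656296 -0.07963092  0.23364795] [  -2.5 -378.6  621.4]
[ 0.64656296 -0.07963092  0.3378    ] [-106.7 -378.8  621.3]
```

```bash
python3 -m crank '[[[-50,0,0,0,0],[-106,0,0,0,0],[-107,-35,60,-5.3,0],[-107,-70,118,-5.3,0],[-107,-105,174,-5.3,0],[-107,-140,230,-5.3,0],[-107,-175,287,-5.3,0],[-107,-210,344,-5.3,0],[-107,-245,400,-5.3,0],[-107,-280,457,-5.3,0],[-107,-315,514,-5.3,0],[-107,-350,571,-5.3,0]]]'
python3 - <<'E'
from h import *
from cell import robot
import cv2
s=robot.state(); print(s['tcp_pos'],s['t'],s['wrist_force'],inchest(s['tcp_pos']))
for n in ["scene","top"]:
    d=robot.get_image(n); cv2.imwrite(f"pics/{n}1.png",d["frame"])
c=lid(.118,-.065,.012,P[4]); v=c+[.041,0,.03]; print(go(W(P,v)))
E
```

```text
t: 1.65
tcp_pos: [0.5886, 0.0031, 0.338]
tool_rot: [149.9, 90.0, 130.7]
wrist_force: [1.7, 1.1, -0.3]
grip_width: 0.0001
[0.58864318 0.003133   0.33801742] 1.65 [ 1.65392559  1.09227038 -0.32071461] [ -8.08531363  -5.84638095 330.2174152 ]
[103.5 -55.5  78.7]
```

View pics/scene1.png

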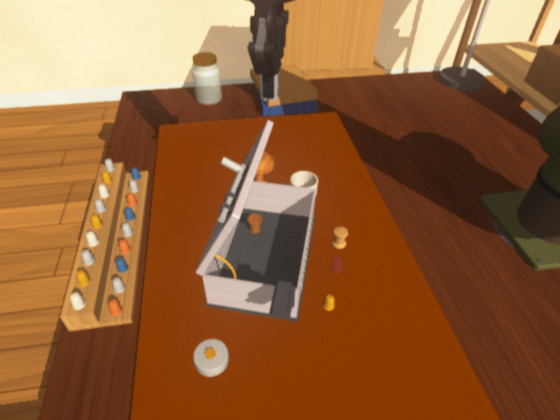

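```bash
python3 -m crank '[[[0,-30,40,0,0],[0,-56,79,0,0],[40,-56,79,0,0],[80,-56,79,0,0],[104,-56,79,0,0],[104,-56,79,0,0]]]'
python3 - <<'E'
from h import *
from cell import robot
import cv2
s=robot.state(); print(s['tcp_pos'],s['t'],s['wrist_force'],inchest(s['tcp_pos']))
R=Ro.from_euler('xyz',s['tool_rot'],degrees=True).as_matrix();print(np.degrees(np.arctan2(R[1,2],R[0,2])))
for n in ["scene","top","wrist"]:
    d=robot.get_image(n); cv2.imwrite(f"pics/{n}2.png",d["frame"])
for th in np.linspace(1.1057,-.05,14):
  v=lid(.118,-.065,.012,th)+[.011,0,0]; print(round(th,2),go(W(P,v)))
E
```

```text
t: 2.5
tcp_pos: [0.642, -0.073, 0.2315]
tool_rot: [-173.0, 89.6, 167.8]
wrist_force: [-0.3, 0.9, -0.1]
grip_width: 0.0002
[ 0.64201341 -0.07303019  0.23153217] 2.5 [-0.25236518  0.92645918 -0.10007356] [ 67.33642634 -60.25936795 223.73217265]
-19.194870772929505
1.11 [ 32.   -5.1 -26.5]
1.02 [ 36.2  -5.1 -36.2]
0.93 [ 41.2  -5.1 -45.5]
0.84 [ 47.   -5.1 -54.3]
0.75 [ 53.6  -5.1 -62.5]
0.66 [ 60.8  -5.1 -70.2]
0.57 [ 68.8  -5.1 -77.1]
0.48 [ 77.3  -5.1 -83.3]
0.39 [ 86.3  -5.1 -88.8]
0.31 [ 95.8  -5.1 -93.4]
0.22 [105.6  -5.1 -97.2]
0.13 [ 115.8   -5.1 -100. ]
0.04 [ 126.1   -5.2 -102. ]
-0.05 [ 136.6   -5.2 -103. ]
```

View pics/scene2.png

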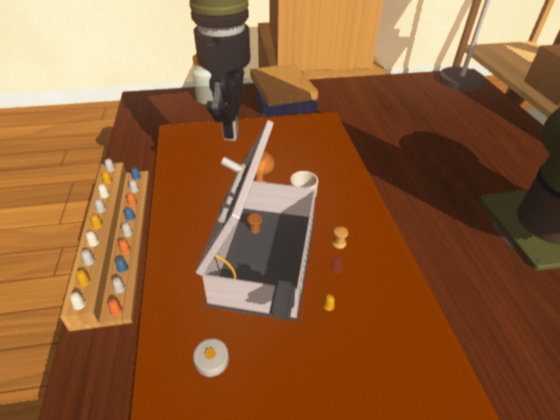

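View pics/wrist2.png

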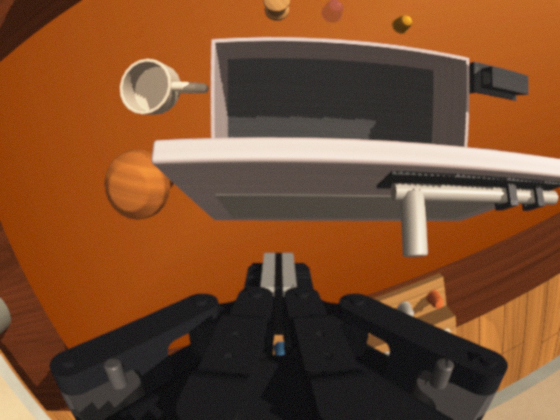

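```bash
python3 -m crank '[[[32,-5,-20,0,0],[34,-5,-31,0,0],[38,-5,-40,0,0],[42,-5,-48,0,0],[48,-5,-55,0,0],[54,-5,-63,0,0],[62,-5,-71,0,0],[70,-5,-78,0,0],[78,-5,-84,0,0],[87,-5,-89,0,0],[96,-5,-93,0,0],[106,-5,-97,0,0]]]'
python3 - <<'E'
from h import *
from cell import robot
import cv2
s=robot.state(); print(s['tcp_pos'],s['t'],s['wrist_force'],inchest(s['tcp_pos']))
for n in ["scene","top","wrist"]:
    d=robot.get_image(n); cv2.imwrite(f"pics/{n}3.png",d["frame"])
for th in (.2,.1,.05,0,-.05):
  v=lid(.118,-.065,.012,th)+[.011,0,0]; print(round(th,2),go(W(P,v)))
E
```

```text
t: 4.15
tcp_pos: [0.5507, -0.0467, 0.1276]
tool_rot: [-85.9, 90.0, -105.1]
wrist_force: [0.7, -0.4, 0.6]
grip_width: -0.0001
[ 0.55066262 -0.04674354  0.12761726] 4.15 [ 0.71528684 -0.36610761  0.58314595] [-27.58051733 -65.42934177 119.8172584 ]
0.2 [-0.8  0.6  1.5]
0.1 [10.7  0.6 -1.5]
0.05 [16.6  0.6 -2.5]
0 [22.5  0.6 -3.2]
-0.05 [28.4  0.6 -3.6]
```

View pics/scene3.png

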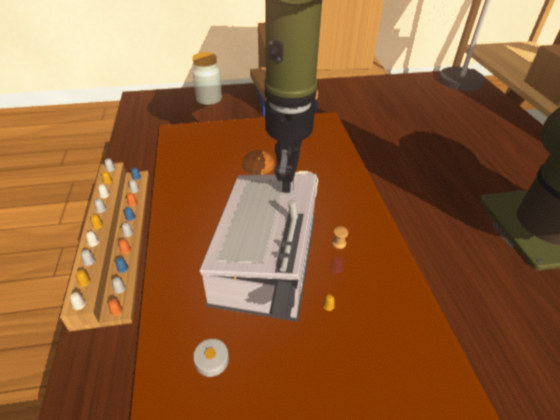

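View pics/wrist3.png

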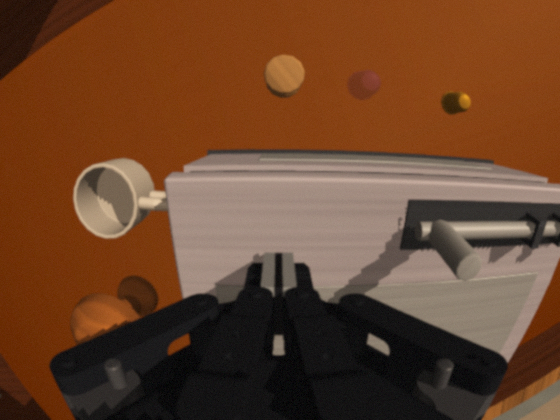

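```bash
python3 -m crank '[[[4,0,-1,0,0],[8,0,-2,0,0],[11,0,-2,0,0],[14,0,-3,0,0],[17,0,-3,0,0],[19,0,-3,0,0],[19,0,-3,0,0]]]'; python3 -m crank '[[[1,0,0,0,0],[2,0,0,0,0],[3,0,0,0,0],[3,0,0,0,0]]]'
```

```text
t: 5.18
tcp_pos: [0.548, -0.0457, 0.1092]
tool_rot: [148.4, 90.0, 129.2]
wrist_force: [-0.3, 0.0, 0.9]
grip_width: 0.0001
t: 5.68
tcp_pos: [0.5482, -0.0458, 0.1089]
tool_rot: [6.4, 89.9, -12.8]
wrist_force: [-4.8, 0.8, 18.6]
grip_width: 0.0005
```

```bash
python3 -m crank '[[[-3,0,0,0,0],[-40,0,0,0,0],[-75,0,0,0,0],[-75,0,60,0,0],[-75,0,100,0,0],[-75,0,100,0,0]]]'
python3 - <<'E'
from h import *
from cell import robot
import cv2
s=robot.state(); print(s['tcp_pos'],s['tool_rot'],s['t'],s['wrist_force'],inchest(s['tcp_pos']))
for n in ["scene","top","wrist"]:
    d=robot.get_image(n); cv2.imwrite(f"pics/{n}4.png",d["frame"])
a=cv2.imread("pics/top4.png");b=cv2.imread("pics/scene4.png")
cv2.imwrite("pics/topc4.png",cv2.resize(a[150:285,165:355],None,fx=4,fy=4,interpolation=cv2.INTER_CUBIC))
cv2.imwrite("pics/scc4.png",cv2.resize(b[175:325,195:345],None,fx=4,fy=4,interpolation=cv2.INTER_CUBIC))
E
```

```text
t: 6.42
tcp_pos: [0.6455, -0.0798, 0.1807]
tool_rot: [4.2, 89.9, -15.1]
wrist_force: [0.1, 1.0, 0.4]
grip_width: -0.0003
[ 0.64550594 -0.07984535  0.18071692] [  4.19209119  89.86796652 -15.0639121 ] 6.425 [0.06461631 0.95534882 0.37971648] [ 72.87330565 -65.54965156 172.91692277]
```

View pics/topc4.png

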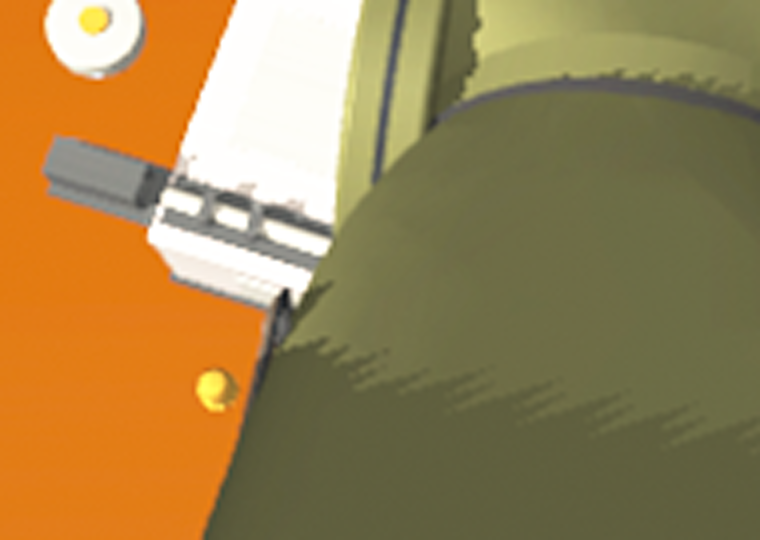

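View pics/scc4.png

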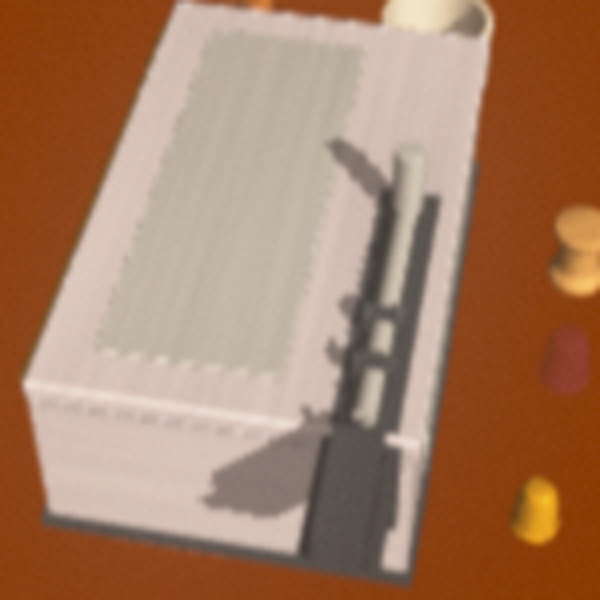

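View pics/wrist4.png

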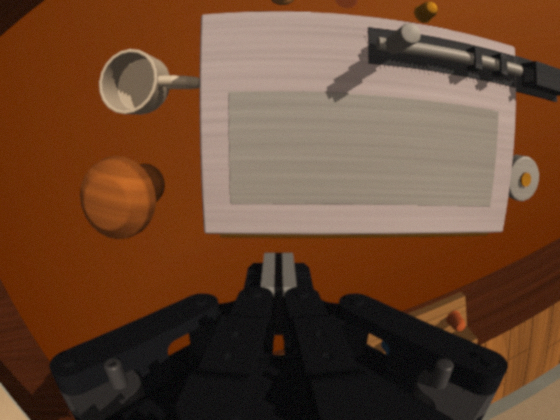

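```bash
cat >> h.py <<'E'
TC=np.array([[-7.39330635e-04,-2.67435060e-01,9.63575603e-01,-1.41372790e-01],[9.99999650e-01,1.79209833e-04,8.17016710e-04,-9.43883932e-05],[-3.91181136e-04,9.63575870e-01,2.67434834e-01,-6.62977097e-02],[0,0,0,1]])
def wproj(X,tcp,rot):
    R=Ro.from_euler('xyz',rot,degrees=True).as_matrix()
    q=R.T@(X-tcp); c=TC[:3,:3].T@(q-TC[:3,3]); th=np.arctan2(np.hypot(c[0],c[1]),c[2]); ph=np.arctan2(c[1],c[0]); r=325.1922621*th
    return np.array([278.1558452+r*np.cos(ph),213.96828264+r*np.sin(ph)])
E
python3 - <<'E'
from h import *
from scipy.optimize import least_squares
tcp=np.array([0.64550594,-0.07984535,0.18071692]);rot=[4.19209119,89.86796652,-15.0639121]
S=lambda x,y:('scene',195+x/4,175+y/4); Wr=lambda x,y:('w',x,y)
T=lambda x,y:('top',165+x/4,150+y/4)
C=lambda *v:np.array(v)/1000.
ff=[C(-77,120,97),C(-77,-120,97),C(77,120,97),C(77,-120,97)]
obs=[(S(427,438),ff[0]),(S(491,33),ff[1]),(S(24,384),ff[2]),(S(178,2),ff[3]),
(Wr(515,46),ff[0]),(Wr(202,14),ff[1]),(Wr(505,232),ff[2]),(Wr(206,232),ff[3]),(T(149,236),ff[0])]
pr=lambda c,X: wproj(X,tcp,rot) if c=='w' else proj(c,X)
for sel in (obs,obs[:4]+obs[8:],obs[4:8]):
  def r(p,full=False):
    e=np.array([pr(o[0],W([p[0],p[1],.012,p[2]],g))-o[1:] for o,g in sel]); return e if full else e.ravel()
  f=least_squares(r,[.6,0,-.33],loss='soft_l1'); print(f.x); print(r(f.x,True).round(1).tolist())
  p=[f.x[0],f.x[1],.012,f.x[2]]
  # post
  w=lambda q:np.concatenate([wproj(W(p,[q[0],q[1],.137]),tcp,rot)-[404,38]])
  print('post wrist',least_squares(w,[-.055,0]).x)
  w=lambda q:proj('scene',W(p,[q[0],q[1],.137]))-[195+410/4,175+150/4]
  print('post scene',least_squares(w,[-.055,0]).x)
  w=lambda q:proj('top',W(p,[q[0],q[1],.137-.023]))-[165+145/4.,150+168/4]
  print('keeper mouth top edge mid',least_squares(w,[-.055,0.12]).x)
  w=lambda q:proj('scene',W(p,[q[0],q[1],.114]))-[195+358/4.,175+435/4]
  print('keeper mouth scene',least_squares(w,[-.055,0.12]).x)
  w=lambda q:proj('scene',W(p,[q[0],q[1],.104]))-[195+368/4.,175+424/4]
  print('bolt end scene',least_squares(w,[-.055,0.12]).x)
E
```

```text
[ 0.60186064  0.00849511 -0.33603606]
[[-4.2, 0.6], [-3.0, -0.3], [-3.7, -1.1], [-3.3, -1.8], [1.8, -2.7], [-0.6, -3.1], [0.1, -2.2], [-0.5, 0.7], [-1.2, -2.4]]
post wrist [-0.04887792  0.00057693]
post scene [-0.05968287  0.00848475]
keeper mouth top edge mid [-0.05306516  0.12535517]
keeper mouth scene [-0.05926624  0.13357545]
bolt end scene [-0.06113235  0.12078901]
[ 0.59632644  0.00957704 -0.3338193 ]
[[-0.1, 0.6], [-0.1, -0.2], [0.1, -0.9], [-0.5, -1.7], [-1.8, 0.6]]
post wrist [-0.04329332  0.00147637]
post scene [-0.05408071  0.00940813]
keeper mouth top edge mid [-0.04720395  0.12626359]
keeper mouth scene [-0.05338679  0.1344976 ]
bolt end scene [-0.05528124  0.12171532]
[ 0.60359367  0.00807157 -0.33736971]
[[2.2, -0.4], [-0.2, -1.0], [-0.2, -0.0], [-0.2, 2.8]]
post wrist [-0.05065418  0.00033776]
post scene [-0.06146967  0.00823117]
keeper mouth top edge mid [-0.05500783  0.12511031]
keeper mouth scene [-0.06121987  0.13332231]
bolt end scene [-0.06306893  0.12053339]
```

```bash
sed -i 's/^P=.*/P=np.array([0.600,0.0085,0.012,-0.3355,0.])/' h.py; python3 -m crank '[[[0,0,-40,0,0],[0,8,-80,0,0],[0,18,-115,0,0],[0,20,-126,0,0],[0,20,-126,0,0],[0,20,-126,0,0]]]'
python3 - <<'E'
from h import *
from cell import robot
import cv2
s=robot.state(); print(s['tcp_pos'],s['tool_rot'],s['t'],s['wrist_force'],inchest(s['tcp_pos']))
for n in ["scene","wrist"]:
    d=robot.get_image(n); cv2.imwrite(f"pics/{n}5.png",d["frame"])
print(wproj(s['tcp_pos'],s['tcp_pos'],s['tool_rot']))
E
```

```text
t: 7.32
tcp_pos: [0.5314, -0.0188, 0.1817]
tool_rot: [4.4, 89.9, -14.8]
wrist_force: [-0.2, 0.3, 0.4]
grip_width: 0.0
[ 0.5313716  -0.01878491  0.18165244] [  4.44741271  89.8916516  -14.77164064] 7.325 [-0.21590616  0.25365856  0.43298452] [-55.81875971 -48.35896821 169.65244056]
[278.08037744 268.5277052 ]
```

View pics/wrist5.png

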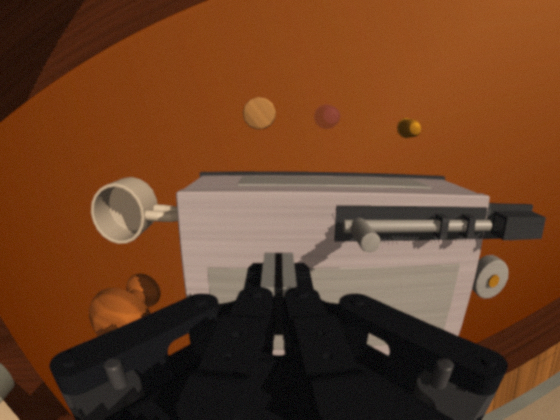

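View pics/scene5.png

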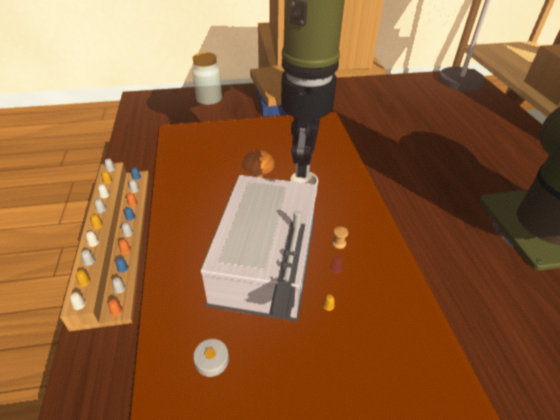

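```bash
python3 - <<'E'
from h import *
import cv2
from scipy.optimize import least_squares
a=cv2.imread("pics/wrist5.png"); cv2.imwrite("pics/w5c.png",cv2.resize(a[190:290,250:400],None,fx=5,fy=5,interpolation=cv2.INTER_CUBIC))
tcp=np.array([0.5313716,-0.01878491,0.18165244]);rot=[4.44741271,89.8916516,-14.77164064]
print(wproj(W(P,[-.055,.005,.137]),tcp,rot))
for px in ((368,243),(366,236),(345,226)):
  for z in (.149,.116): print(px,z,inchest(np.append(least_squares(lambda q:wproj(np.array([q[0],q[1],z]),tcp,rot)-px,[.55,0]).x,z)))
E
```

```text
[368.78515517 244.71865046]
(368, 243) 0.149 [-56.09157441   4.41169892 137.        ]
(368, 243) 0.116 [-43.51185368  14.44834093 104.        ]
(366, 236) 0.149 [-60.47174104   2.78873005 137.        ]
(366, 236) 0.116 [-48.72321941  12.51739056 104.        ]
(345, 226) 0.149 [-66.65691534 -10.22637718 137.        ]
(345, 226) 0.116 [-56.08211877  -2.96751893 104.        ]
```

View pics/w5c.png

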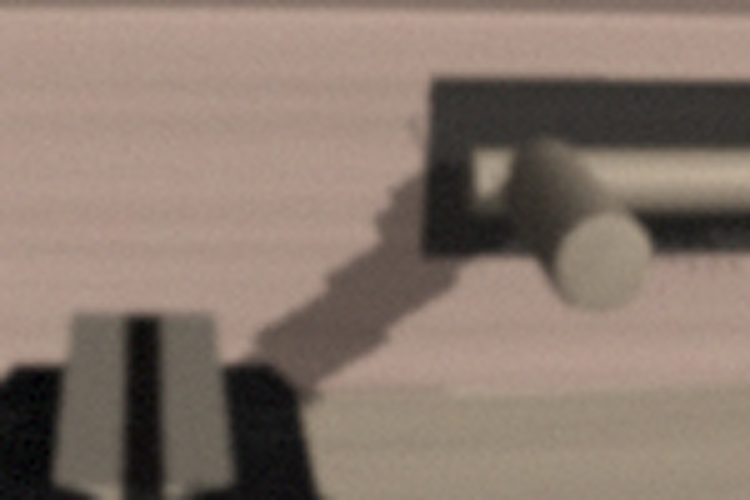

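```bash
cat > chk.py <<'E'
import sys
from h import *
from cell import robot
s=robot.state(); d=np.array([-np.sin(P[3]),np.cos(P[3]),0]); f=-s['wrist_force']@d
print('t',s['t'],'chest',inchest(s['tcp_pos']).round(1),'push',round(f,2)); sys.exit(f>float(sys.argv[1]))
E
python3 -m crank '[[[20,0,-1,0,0],[40,4,-1,0,0],[53,10,-1,0,0],[53,18,-1,0,0],[53,24,-1,0,0],[53,26,-1,0,0],[53,26,-1,0,0]]]'
python3 chk.py 5 && python3 - <<'E'
from h import *
from cell import robot
import cv2
d=robot.get_image("wrist"); cv2.imwrite(f"pics/wrist6.png",d["frame"])
cv2.imwrite("pics/w6c.png",cv2.resize(d["frame"][170:290,230:430],None,fx=4,fy=4,interpolation=cv2.INTER_CUBIC))
E
```

```text
t: 8.3
tcp_pos: [0.5381, 0.0068, 0.1289]
tool_rot: [9.7, 89.9, -9.4]
wrist_force: [-1.0, 0.7, 0.1]
grip_width: 0.0002
t 8.3 chest [-57.9 -22.  116.9] push -0.34False
```

```bash
sed -i 's/sys.exit(\(.*\))$/sys.exit(int(\1))/' chk.py
python3 - <<'E'
from h import *
from cell import robot
import cv2
d=robot.get_image("wrist"); cv2.imwrite(f"pics/wrist6.png",d["frame"])
cv2.imwrite("pics/w6c.png",cv2.resize(d["frame"][170:290,230:430],None,fx=4,fy=4,interpolation=cv2.INTER_CUBIC))
E
```

```text
(no output)
```

View pics/w6c.png

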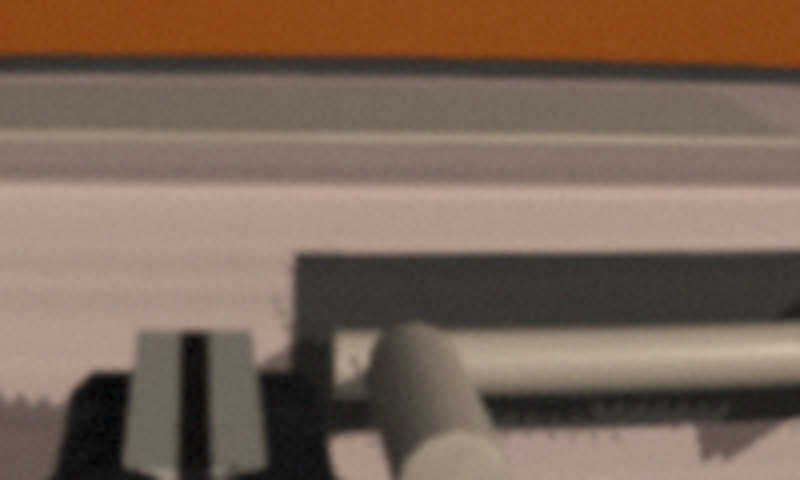

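```bash

python3 -m crank '[[[0,3,0,0,0],[0,6,0,0,0],[0,7,0,0,0]]]' >/dev/null && python3 chk.py 6 &&
python3 -m crank '[[[0,1,0,0,0],[0,2,0,0,0]]]' >/dev/null && python3 chk.py 6 &&
python3 -m crank '[[[0,1,0,0,0],[0,2,0,0,0]]]' >/dev/null && python3 chk.py 6 &&
python3 -m crank '[[[0,1,0,0,0],[0,2,0,0,0]]]' >/dev/null && python3 chk.py 6 &&
python3 -m crank '[[[0,1,0,0,0],[0,2,0,0,0]]]' >/dev/null && python3 chk.py 6 &&
python3 -m crank '[[[0,1,0,0,0],[0,2,0,0,0]]]' >/dev/null && python3 chk.py 6
```

```text
t 8.725 chest [-58.2 -15.1 116.4] push -0.34
t 8.975 chest [-58.3 -13.8 116.3] push 3.61
t 9.225 chest [-58.2 -11.6 116.3] push 2.02
t 9.475 chest [-58.3  -9.4 116.3] push 2.0
t 9.725 chest [-58.2  -7.2 116.3] push 2.32
t 9.975 chest [-58.2  -5.3 116.3] push 2.57
```

```bash

python3 -m crank '[[[0,1,0,0,0]]]' >/dev/null && python3 chk.py 5 &&
python3 -m crank '[[[0,1,0,0,0]]]' >/dev/null && python3 chk.py 5 &&
python3 -m crank '[[[0,1,0,0,0]]]' >/dev/null && python3 chk.py 5 &&
python3 -m crank '[[[0,1,0,0,0]]]' >/dev/null && python3 chk.py 5 &&
python3 -m crank '[[[0,1,0,0,0]]]' >/dev/null && python3 chk.py 5 &&
python3 -m crank '[[[0,1,0,0,0]]]' >/dev/null && python3 chk.py 5 &&
python3 -m crank '[[[0,1,0,0,0]]]' >/dev/null && python3 chk.py 5 &&
python3 -m crank '[[[0,1,0,0,0]]]' >/dev/null && python3 chk.py 5 &&
python3 -m crank '[[[0,1,0,0,0]]]' >/dev/null && python3 chk.py 5 &&
python3 -m crank '[[[0,1,0,0,0]]]' >/dev/null && python3 chk.py 5
python3 - <<'E'
from cell import robot
import cv2
d=robot.get_image("wrist"); cv2.imwrite("pics/w7c.png",cv2.resize(d["frame"][170:290,260:560],None,fx=2.6,fy=2.6,interpolation=cv2.INTER_CUBIC))
E
```

```text
t 10.1 chest [-58.2  -4.3 116.3] push 2.59
t 10.225 chest [-58.2  -3.2 116.3] push 2.09
t 10.35 chest [-58.2  -2.3 116.3] push 3.88
t 10.475 chest [-58.2  -1.2 116.3] push 2.69
t 10.6 chest [-58.2  -0.2 116.3] push 3.76
t 10.725 chest [-58.2   0.7 116.3] push 2.83
t 10.85 chest [-58.2   1.8 116.3] push 1.63
t 10.975 chest [-58.2   2.7 116.3] push 2.29
t 11.1 chest [-58.2   3.7 116.3] push 3.27
t 11.225 chest [-58.2   4.8 116.3] push 2.22
```

View pics/w7c.png

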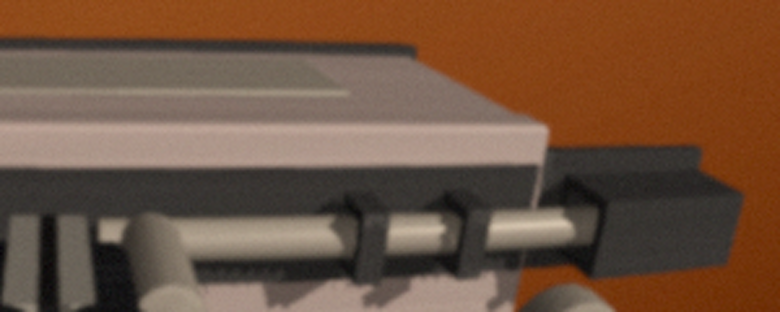

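```bash

python3 -m crank '[[[0,0.5,0,0,0]]]' >/dev/null && python3 chk.py 5 &&
python3 -m crank '[[[0,0.5,0,0,0]]]' >/dev/null && python3 chk.py 5 &&
python3 -m crank '[[[0,0.5,0,0,0]]]' >/dev/null && python3 chk.py 5 &&
python3 -m crank '[[[0,0.5,0,0,0]]]' >/dev/null && python3 chk.py 5 &&
python3 -m crank '[[[0,0.5,0,0,0]]]' >/dev/null && python3 chk.py 5 &&
python3 -m crank '[[[0,0.5,0,0,0]]]' >/dev/null && python3 chk.py 5 &&
python3 -m crank '[[[0,0.5,0,0,0]]]' >/dev/null && python3 chk.py 5 &&
python3 -m crank '[[[0,0.5,0,0,0]]]' >/dev/null && python3 chk.py 5 &&
python3 -m crank '[[[0,0.5,0,0,0]]]' >/dev/null && python3 chk.py 5 &&
python3 -m crank '[[[0,0.5,0,0,0]]]' >/dev/null && python3 chk.py 5 &&
python3 -m crank '[[[0,0.5,0,0,0]]]' >/dev/null && python3 chk.py 5 &&
python3 -m crank '[[[0,0.5,0,0,0]]]' >/dev/null && python3 chk.py 5 &&
python3 -m crank '[[[0,0.5,0,0,0]]]' >/dev/null && python3 chk.py 5 &&
python3 -m crank '[[[0,0.5,0,0,0]]]' >/dev/null && python3 chk.py 5 &&
python3 -m crank '[[[0,0.5,0,0,0]]]' >/dev/null && python3 chk.py 5 &&
python3 -m crank '[[[0,0.5,0,0,0]]]' >/dev/null && python3 chk.py 5 &&
python3 -m crank '[[[0,0.5,0,0,0]]]' >/dev/null && python3 chk.py 5 &&
python3 -m crank '[[[0,0.5,0,0,0]]]' >/dev/null && python3 chk.py 5 &&
python3 -m crank '[[[0,0.5,0,0,0]]]' >/dev/null && python3 chk.py 5 &&
python3 -m crank '[[[0,0.5,0,0,0]]]' >/dev/null && python3 chk.py 5
```

```text
t 11.4 chest [-58.2   5.2 116.3] push 2.7
t 11.525 chest [-58.2   5.7 116.3] push 3.0
t 11.65 chest [-58.2   6.2 116.3] push 2.25
t 11.775 chest [-58.2   6.7 116.3] push 2.41
t 11.9 chest [-58.2   7.2 116.3] push 3.01
t 12.025 chest [-58.2   7.7 116.3] push 2.15
t 12.15 chest [-58.2   8.2 116.3] push 3.02
t 12.275 chest [-58.2   8.7 116.3] push 2.59
t 12.4 chest [-58.2   9.2 116.3] push 1.73
t 12.525 chest [-58.2   9.7 116.3] push 3.11
t 12.65 chest [-58.2  10.2 116.3] push 2.5
t 12.775 chest [-58.2  10.7 116.3] push 2.37
t 12.9 chest [-58.2  11.2 116.3] push 1.65
t 13.025 chest [-58.2  11.7 116.3] push 2.99
t 13.15 chest [-58.2  11.9 116.3] push 4.09
t 13.275 chest [-58.2  11.9 116.3] push 6.14
```

```bash

python3 -m crank '[[[0,0.5,0,0,0]]]' >/dev/null && python3 chk.py 9
python3 - <<'E'
from cell import robot
import cv2
d=robot.get_image("wrist"); cv2.imwrite("pics/w8c.png",cv2.resize(d["frame"][170:290,260:560],None,fx=2.6,fy=2.6,interpolation=cv2.INTER_CUBIC))
d=robot.get_image("scene"); cv2.imwrite("pics/s8c.png",cv2.resize(d["frame"][175:325,195:345],None,fx=4,fy=4,interpolation=cv2.INTER_CUBIC))
E
python3 chk.py 9
```

```text
t 13.4 chest [-58.2  12.  116.3] push 8.25
t 13.5 chest [-58.2  12.  116.3] push 6.17
```

View pics/w8c.png

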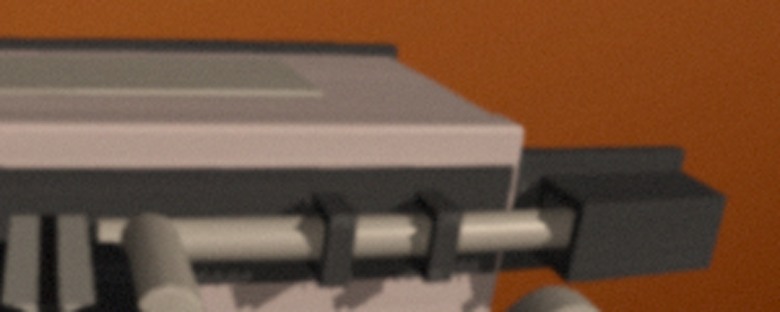

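View pics/s8c.png

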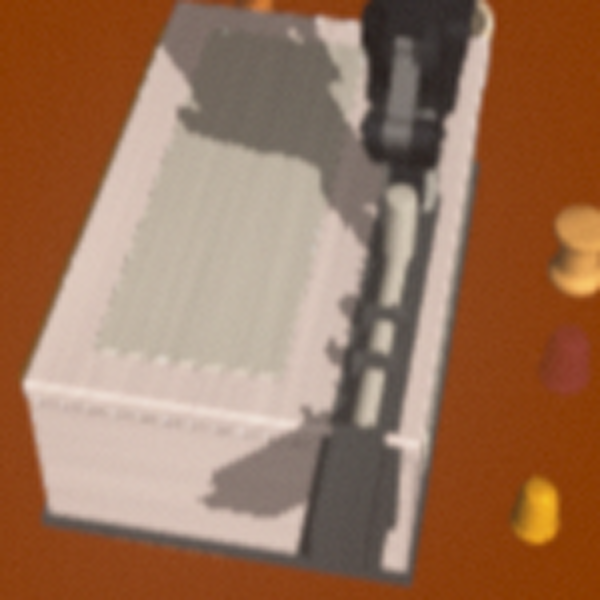

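```bash
python3 - <<'E'
from h import *
from cell import robot
from scipy.optimize import least_squares
s=robot.state(); tcp,rot=s['tcp_pos'],s['tool_rot']
for nm,px,z in (('mouth',(260+574/2.6,170+228/2.6),.116),('posttop',(260+172/2.6,170+300/2.6),.149),('stub',(260+100/2.6,170+230/2.6),.116),('keeper far topedge',(260+722/2.6,170+200/2.6),.126),('kp near top',(260+578/2.6,170+188/2.6),.126)):
  print(nm,inchest(np.append(least_squares(lambda q:wproj(np.array([q[0],q[1],z]),tcp,rot)-px,[.55,0.05]).x,z)).round(1))
E
```

```text
mouth [-55.  132.6 104. ]
posttop [-59.9  32.2 137. ]
stub [-58.1  22.4 104. ]
keeper far topedge [-63.9 171.2 114. ]
kp near top [-68.7 123.6 114. ]
```

```bash

python3 -m crank '[[[0,0.5,0,0,0]]]' >/dev/null && python3 chk.py 11 &&
python3 -m crank '[[[0,0,0,0,0],[0,0,0,0,0]]]' >/dev/null && python3 chk.py 11 &&
python3 -m crank '[[[0,0,0,0,0],[0,0,0,0,0]]]' >/dev/null && python3 chk.py 11 &&
python3 -m crank '[[[0,0,0,0,0],[0,0,0,0,0]]]' >/dev/null && python3 chk.py 11
```

```text
t 13.625 chest [-58.2  12.1 116.3] push 8.72
t 13.875 chest [-58.2  12.1 116.3] push 7.49
t 14.125 chest [-58.3  12.  116.3] push 7.52
t 14.375 chest [-58.2  12.1 116.3] push 7.4
```

```bash

python3 -m crank '[[[0,-2,0,0,0],[0,-8,0,0,0],[0,-20,0,0,0],[-30,-25,0,0,0],[-80,-25,0,0,0],[-130,-25,0,0,0],[-130,-70,30,0,0],[-130,-130,60,0,0],[-130,-190,90,0,0],[-130,-250,120,0,0],[-130,-300,120,0,0],[-130,-300,120,0,0]]]'
python3 - <<'E'
from h import *
from cell import robot
import cv2
s=robot.state(); print(s['tcp_pos'],s['wrist_force'],s['qd'].round(2))
d=robot.get_image("top"); cv2.imwrite("pics/t9c.png",cv2.resize(d["frame"][120:285,165:405],None,fx=3.3,fy=3.3,interpolation=cv2.INTER_CUBIC))
d=robot.get_image("scene"); cv2.imwrite("pics/s9c.png",cv2.resize(d["frame"][115:325,185:355],None,fx=2.8,fy=2.8,interpolation=cv2.INTER_CUBIC))
E
```

```text
t: 15.88
tcp_pos: [0.5625, -0.2872, 0.2577]
tool_rot: [-108.5, 89.9, -128.0]
wrist_force: [0.5, 0.1, -0.8]
grip_width: 0.0001
[ 0.56253998 -0.28719572  0.25768976] [ 0.53116593  0.0856218  -0.80018062] [ 3.67 -1.03  1.67  3.36  0.96  1.6 ]
```

View pics/t9c.png

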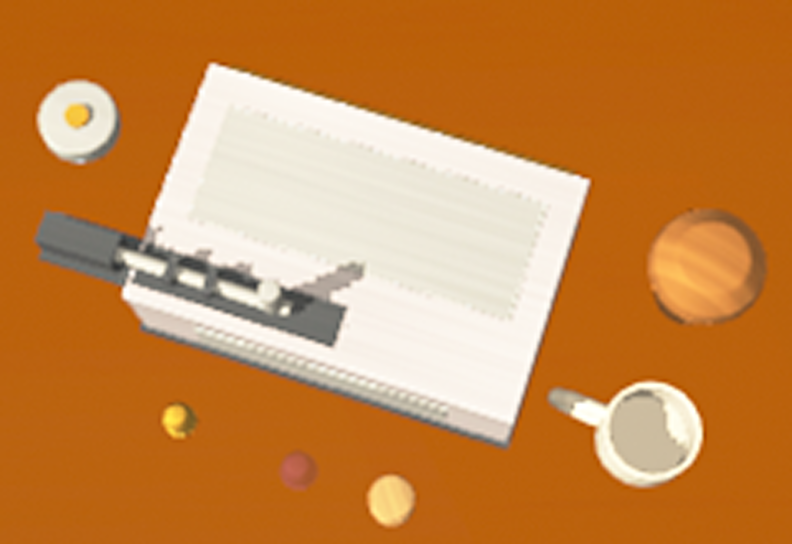

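View pics/s9c.png

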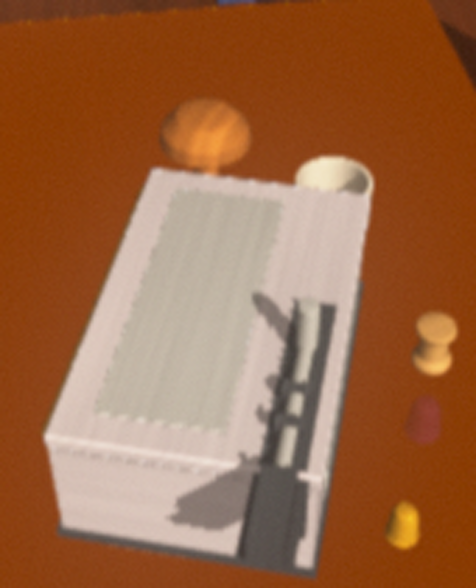

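```bash
python3 -m crank '[[[0,0,0,0,0],[0,0,0,0,0],[0,0,0,0,0]]]'; python3 -c "
from cell import robot
print(robot.sign_off())"
```

```text
t: 16.35
tcp_pos: [0.5645, -0.2809, 0.2585]
tool_rot: [16.9, 90.0, -2.2]
wrist_force: [-0.5, -0.1, 1.1]
grip_width: -0.0001
the job is handed in; nothing more can be done
None
```

The chest is shut and bolted, and I handed the job in at about 16.4 s with the arm clear of everything.

- **Lid:** I pushed it down along its arc until it stopped hard on the rim. The fingertips stopped at z = 0.109 m, matching a 12 mm shelf plus 97 mm to the lid's top face, with about 19 N on the lid.
- **Bolt:** I pushed the post in small steps. The force stayed around 2.5 N until the bolt stopped after about 26 mm, then it climbed steeply. I held it there for about 0.75 s at roughly 7.5 N at the wrist, which is about 5 N at the bolt's end after friction. The highest reading was 8.7 N at the wrist, but I only read the force at the end of each step.
- **Final pictures:** The lid is flat and the rod is inside the keeper. The bystanders I can compare look unmoved.

**Checks that disagreed:** the camera views put the chest in positions up to about 7 mm apart, so the depth of the bolt in the keeper (about 15 to 17 mm) is rough. One estimate was as low as 10 mm, under the stated 14 mm minimum. I relied on the felt stop, which came well past the keeper's mouth.

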